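# Lock the access panel with its quarter-turn stud

## Robot

A 6-joint arm with a two-finger parallel gripper is mounted at the origin on the work surface; the furniture and walls round the work are solid. World frame = base frame: x ahead of the robot, y to its left, z up, the work surface at z = 0. Lengths are in m, angles in rad, forces in N, time in s.
With the tool pointing down it reaches from about 0.3 to 0.875 m from the base axis. Payload 6.4 kg.
Tool frame: the origin (TCP) lies on the centre line of the jaws, within the pads' length; the fingertips stand 8 mm ahead of it and the grasp point (between the pads) lies 11 mm behind it; z points along the fingers, y is the line along which they close (so a half turn about z gives the same grasp; the last joint's range is limited). The gripper opens to 88 mm and grips with 3 to 60 N. Pads are 18 mm wide; open, the fingers measure 123 mm over their backs; the gripper's body (75 mm by 187 mm) begins 45 mm behind the grasp point.
Start: joints at [0.922, 0.181, 1.607, -0, 1.354, -0.206], TCP at [0.246, 0.52, 0.247] pointing down, gripper open.
Joint ranges: [-2.99, 2.99], [-0.89, 2.07], [0.3, 2.58], [-1.14, 4.28], [0, 2.63], [-3.12, 3.12]. Speed limits (rad/s): [2.57, 2.57, 3.01, 3.14, 3.14, 3.14].

## Interface

Orientations are given as a unit quaternion [x, y, z, w].
In Python, from workcell import manip, imaging, finder gives the robot as it stands.
- The arm moves only by the shell command python3 -m inch 'ROWS' [FORCE]. ROWS is JSON, one flat list of numbers, 7 for each row, row after row: the turn, a rotation vector about the world's x, y, z in units of 6 degrees (1.0 is 6 degrees), then the shift along the world's x, y, z in units of 30 mm (1.0 is 30 mm), then the gripper command: -1 is fully open, 1 is shut, values between are in proportion. In form: [rx, ry, rz, tx, ty, tz, grip, rx, ry, rz, tx, ty, tz, grip, ...]. A call has 1 to 5 rows; each row is the pose to reach, as a shift and turn from the pose commanded when the call began; what a row does not reach only later rows make up. A row lasts 1/12 s, in which the tool goes at most 41.7 mm and 7.16 degrees, less where a joint would pass 70% of its speed; a pose out of reach is approached as far as the arm can. A call with a gripper value outside its range is refused whole. The fingers move at their own pace and stop on an object; FORCE is the grip in N (left out, the last holds). Time passes only in rows, so rows that repeat a pose let the fingers close. It gives the time, the measured TCP pose, the force, the opening and the grip force at its end, in the units of the state.
- manip.observe(): the state, without advancing time (a new reading comes with each control period).
- imaging.grab_frame(name): name is "scene" or "top" or "wrist"; returns a dict with "img" (400x640x3 uint8, red, green, blue), "depth" (400x640 float32, m along the optical axis (not along the pixel's ray), 0 where there is no reading), "fx", "fy", "cx", "cy" (pixels), "rvec" (rotation vector, rad) and "tvec" (3), from world to camera coordinates, as OpenCV has them. Camera axes: x right, y down, z forward; pixel columns grow to the right and rows downward; lengths in m; the calibration is good to about 2 mm. A picture is of the moment at which its call begins.
- manip.sign_off(): hands the job in; it is judged then, once.
Trained networks look in the newest picture that a camera, given by its name, has taken for a name from the list of things; names that differ only in an ending like _2 or _b are one class to them, and where a whole thing is asked for, a point or a joint stands for the part that bears it (a point fixed in the world has none). Each returns a list of dicts, best first, with "score" (0 to 1); they miss things now and then, are a little off and sometimes report something else, mostly with a low value. They report only what shows in the picture. A call takes as long as a camera call. They do not tell look-alikes from the thing itself.
- finder.boxes_of(camera, name): "at" ([x, y, z] in m, in world coordinates, good to about 4 mm: the middle of the surface that is visible of it).
- finder.trace(camera, name): "pixels" (400x640 bool, what is visible of it).
- finder.tip_of(camera, name): "at" ([x, y, z] in m, in world coordinates, good to about 4 mm: a listed point, or the origin of a listed thing).
The state is a dict: "clock": time; "joint_pos": joint angles; "joint_vel": joint speeds; "tau": joint torques, N m; "eef_pos": TCP position; "orientation": TCP orientation; "contact_force": force on the tool from outside, world axes, zero at the start; "ft_torque": the same for the moment, N m; "opening": opening from 0.0 (shut) to 1.0 (fully open); "grasp_force": force on a finger pad.
Only numpy, scipy, OpenCV 4.12 (cv2) and the standard library are available. Lean on these libraries where they do the work, as an engineer would, in place of code of your own. Each camera call takes 0.05 s, during which the arm holds its last target. There are 200 camera calls.

## Task

The access panel of the small grey housing is held by one quarter-turn stud: take the wing-headed stud from its wooden block, put it through the hole of the panel into the slot below, push it in until the panel bottoms on its seal, turn it ninety degrees clockwise and let go, so that it stays locked and holds the panel down. The slotted receptacle floats a few millimetres under the hole, so feel for the slot and never press on the housing with more than 40 N. Leave the tape measure, the tin, the channel piece and the loose nut near the work where they are.

Things in the scene. Friction and masses are not known exactly. Their poses are not given: they have to be found in the camera images.
- stud: Loose bare-steel quarter-turn stud, 150 g, upright in the wooden block's hole at the start, its flange on the block's top. Origin: centre of the flange's underside; z up along the shank. Round flange 52 mm across, z 0 to 5 mm. Wing to grip on top: 40 mm long along the stud's x, 12 mm thick along its y, z 5 to 37 mm. A half turn makes no difference.
- stud_foot (a point): Centre of the underside of the stud's square-edged cross-bar, 24.25 mm below the flange's underside, on the stud's axis. The cross-bar is 24 mm long along the stud's x (parallel to the wing), 8 mm wide and 7 mm high; above it, up to the flange, the shank is round, 8 mm thick. Axes as the stud's.
- stand: Wooden block 70 x 70 x 45 mm fixed on the bench, with a round hole 32 mm wide and 35 mm deep in the middle of its top, in which the stud stands. Origin: centre of its underside.
- housing: Grey painted box fixed on the bench, 130 mm along its x, 110 mm along its y, walls 66.5 mm high, bolt-down feet at its two x ends (162 mm over them). Origin: centre of its underside. The panel closes its open top. Inside, under the panel's hole, is the slotted steel receptacle. The stud enters with its wing along the housing's x; locked, its wing lies along the housing's y (within about 10 degrees).
- panel (a joint): How far the panel is pushed down on its spring seal, m. 0: free (top face 70 mm over the bench, 3.5 mm proud of the walls); 0.008: hard lower stop (top face at 62 mm). The damped seal pushes up with about 4 N at 0 and 14 N at 0.008. With the stud locked the panel stands at about 0.0033, flush with the walls.
- panel_hole (a point): Centre of the round 38 mm hole in the middle of the steel panel (112 x 92 x 5 mm), at the panel's free top face, 70 mm over the bench; does not move with the panel; axes are the housing's. A stud whose foot misses the slot stands with its flange's underside 80 mm over the bench; one that has entered rests with its flange on the panel, at 70 mm.
- slot_mean (a point): Mean place of the slot's mouth, 55.5 mm over the bench under the hole's centre. The slot (26.5 mm along the housing's x, 10.5 mm along its y, through a 6 mm plate) floats: it starts 1.5 to 5 mm off (at most 3.5 mm in x and in y), which way is not reported, always parallel to the housing, and slides up to 4.5 mm either way when pushed sideways with over about 4 N.
- pocket (a point): Point 49.5 mm over the bench under the hole: ceiling of the pockets that hold the cross-bar's top when locked. Ribs 3 mm deep bar the turn until the stud is pushed to within 1.7 mm of the panel's lower stop. Then it turns clockwise, seen from above, 90 degrees to a stop (not the other way); on release the seal lifts the cross-bar into the pockets.
- tape_measure: Bystander: tape measure in a plastic case, 32 x 82 x 66 mm, standing on the bench beyond the work. Origin: centre of its underside. Leave alone.
- paste_tin: Bystander: round tin, 72 mm across, 49 mm high, at the far right of the work. Origin: centre of its underside. Leave alone.
- channel_piece: Bystander: short piece of pale channel, 37 x 105 x 26 mm, at the left of the work. Origin: centre of its underside. Leave alone.
- hex_nut: Bystander: loose hexagon nut, 24 x 27 x 14 mm, at the left of the work. Origin: centre of its underside. Leave alone.
Things that resemble listed ones, but are neither listed nor needed, are in the scene too. What is shaped like the stud but purple is not meant.

How it is judged:
On the way:
1. the stud stands in the slot, wing along the housing's x, and is pushed in so that the panel goes down at least 5 mm on its seal (value of joint panel above 0.005 m and horizontal distance between stud and housing below 0.009 m and angle between the x axis of stud and the x axis of housing, either way round below 0.5 rad and z of stud in the frame of housing below 0.068 m), for 0.1 s.
At the end, for the whole second after the job is handed in: The stud stands upright (within 6 degrees) in the hole (within 9 mm of its centre), its wing turned across to the housing's y direction (within 15 degrees), and by itself holds the panel 2 to 5 mm down on its seal, at rest (angle between the x axis of stud and the y axis of housing, either way round below 0.26 rad and horizontal distance between stud and housing below 0.009 m and angle between stud's own z axis and vertical below 0.1 rad and value of joint panel between 0.002 and 0.005 m and z of stud in the frame of housing below 0.0695 m and linear speed of stud below 0.02 m/s); the robot touches nothing.
It fails at once if the housing, its panel or receptacle is pressed with more than 40 N (contact force between anything else and housing above 40 N).
It fails at once if a bystander (tape measure, tin, channel piece, nut) is moved by more than 20 mm (distance of any of tape_measure, paste_tin, channel_piece, hex_nut from where it was at the start of the episode above 0.02 m).
It also fails if it takes over 64 s, if anything falls off the work surface, if the arm or the gripper's body presses on something with over 40 N, if the wrist force passes 120 N, or if a joint passes its speed limit or range.

## Working session

There is one attempt and no reset: what is moved stays moved. The work goes in short steps, Python scripts to look and compute and a shell command to move; the robot and the scene stay as the last step left them, time stands still between calls to the robot, and variables do not carry over. Pictures are saved under pics/ and viewed, at most 10 in all, crops included, and the job is handed in when it is done.

```bash
mkdir -p pics; ls
cat > h.py <<'E'
import numpy as np,cv2
from workcell import manip,imaging,finder
def grab(n,save=None):
    f=imaging.grab_frame(n)
    if save: cv2.imwrite('pics/'+save,f['img'][:,:,::-1])
    return f
def cloud(f):
    d=f['depth'];v,u=np.mgrid[:d.shape[0],:d.shape[1]]
    P=np.stack([(u-f['cx'])/f['fx']*d,(v-f['cy'])/f['fy']*d,d],-1)
    R=cv2.Rodrigues(np.array(f['rvec'],float))[0]
    return (P-np.array(f['tvec']).ravel())@R
def proj(f,p):
    return cv2.projectPoints(np.array([p],float),np.array(f['rvec'],float),np.array(f['tvec'],float),np.array([[f['fx'],0,f['cx']],[0,f['fy'],f['cy']],[0,0,1.]]),None)[0].ravel().round(0)
E
python3 - <<'E'
from h import *
f={n:grab(n,n+'0.png') for n in('scene','top')}
for n in f:
  for k in('stud','stand','housing','tape_measure','paste_tin','channel_piece','hex_nut'):
    for r in finder.boxes_of(n,k)[:3]: print(n,k,round(r['score'],2),np.round(r['at'],3),proj(f[n],r['at']))
  for k in('stud','panel_hole','stand','housing'):
    for r in finder.tip_of(n,k)[:3]: print(n,'tip',k,round(r['score'],2),np.round(r['at'],4))
print(manip.observe())
a=cv2.imread('pics/scene0.png');b=cv2.imread('pics/top0.png')
cv2.imwrite('pics/both.png',cv2.resize(np.vstack([a,b]),(480,600),interpolation=cv2.INTER_AREA))
E
```

```text
pics
scene stud 0.84 [ 0.529 -0.152  0.057] [266. 181.]
scene stud 0.65 [ 0.428 -0.126  0.036] [296. 174.]
scene stud 0.56 [ 0.626 -0.163  0.038] [239. 203.]
scene stand 0.74 [ 0.548 -0.139  0.03 ] [266. 194.]
scene housing 0.93 [0.587 0.172 0.056] [360. 233.]
scene tape_measure 0.65 [0.715 0.013 0.042] [271. 244.]
scene paste_tin 0.59 [ 0.645 -0.294  0.042] [197. 190.]
scene channel_piece 0.74 [0.588 0.171 0.058] [360. 233.]
scene channel_piece 0.65 [0.515 0.312 0.017] [429. 251.]
scene hex_nut 0.58 [0.399 0.29  0.011] [440. 225.]
scene hex_nut 0.56 [0.587 0.169 0.056] [359. 233.]
scene tip stud 0.79 [ 0.5237 -0.1592  0.047 ]
scene tip stud 0.58 [ 0.6179 -0.1666  0.0271]
scene tip stud 0.5 [ 0.4218 -0.1323  0.0286]
scene tip panel_hole 0.77 [0.5474 0.1608 0.0699]
scene tip stand 0.67 [ 0.6323 -0.3093 -0.0037]
scene tip stand 0.63 [ 0.5208 -0.1577  0.0007]
scene tip housing 0.59 [ 0.5471  0.1582 -0.0037]
top stud 0.82 [ 0.517 -0.162  0.047] [385. 207.]
top stud 0.74 [ 0.616 -0.167  0.026] [385. 173.]
top stud 0.54 [ 0.418 -0.13   0.029] [372. 243.]
top stand 0.74 [ 0.508 -0.152  0.04
[... 716 characters left out ...]
clock': 1.2, 'joint_pos': array([ 9.21732218e-01,  1.80782464e-01,  1.60702648e+00,  3.39070213e-05,
        1.35378430e+00, -2.06308912e-01]), 'joint_vel': array([-0.00014196, -0.00018543, -0.00078491,  0.00274382,  0.0002123 ,
        0.00120516]), 'tau': array([-4.62099274e-05, -4.33843052e+01, -3.42175484e+01,  7.01779872e-02,
        3.09401925e-02, -6.88986788e-06]), 'eef_pos': array([0.24633276, 0.51957255, 0.24671151]), 'orientation': array([ 2.19577371e-01,  9.75595089e-01,  6.60176340e-06, -1.51854644e-05]), 'contact_force': array([-0.12135081,  0.2594446 , -1.63348178]), 'ft_torque': array([-0.04223701, -0.01501638,  0.04585458]), 'grasp_force': 0.0, 'opening': 0.9978911723901502}
```

View pics/top0.png

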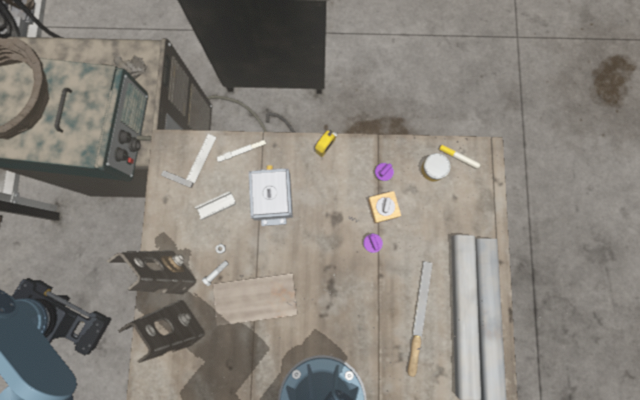

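View pics/scene0.png

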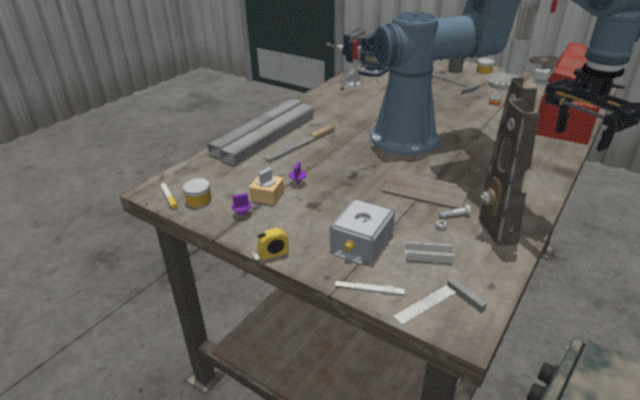

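Top view: the candidates are steel stud in the wooden block (385,207), purple stud (385,172) and purple stud (373,243). The steel one in the block fits the description (bare steel, in the wooden block). I'll confirm it in an enlarged crop and measure yaws.

Run:
```python
from h import *
f=grab('top');C=cloud(f)
c=f['img'][150:262,230:430,::-1];cv2.imwrite('pics/crop1.png',cv2.resize(c,None,fx=4,fy=4,interpolation=cv2.INTER_CUBIC))
def rect(c,r,z0,z1):
    m=(np.hypot(C[...,0]-c[0],C[...,1]-c[1])<r)&(C[...,2]>z0)&(C[...,2]<z1)
    p=C[m];a=cv2.minAreaRect((p[:,:2]*1000).astype(np.float32));print(m.sum(),a,np.median(p[:,2]))
rect((.545,.157),.1,.058,.09)
rect((.517,-.162),.06,.038,.052)
rect((.517,-.162),.035,.068,.1)
```

```text
1724 ((546.0208740234375, 152.64649963378906), (130.541748046875, 110.1808853149414), 5.311716556549072) 0.0677780125714799
552 ((518.168212890625, -163.23593139648438), (70.29307556152344, 71.3934555053711), 15.888559341430664) 0.044815872035987005
71 ((517.1600341796875, -163.47421264648438), (11.31614875793457, 38.22764587402344), 77.17996215820312) 0.08026877879637885
```

View pics/crop1.png

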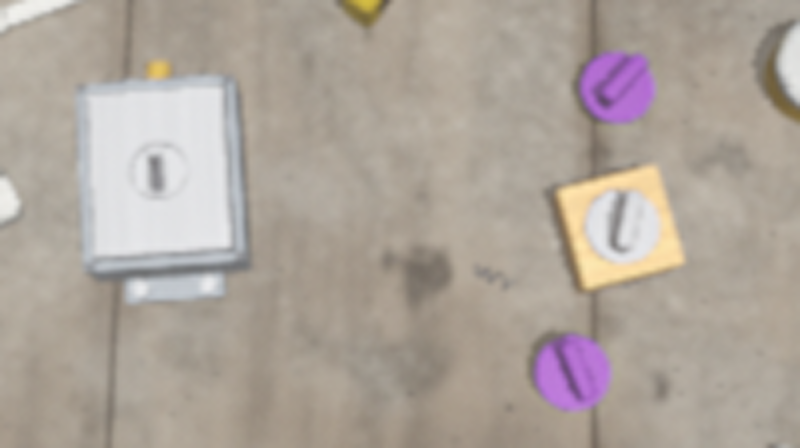

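Crop: the steel stud stands in the wooden block at crop (620,225), with purple look-alikes at (617,88) and (572,372), so it's the one in the block. The slot shows in the panel hole at (157,172). Before moving, I'll check the height of the dark brackets on the path.

```bash
python3 - <<'E'
from h import *
f=grab('top');C=cloud(f)
for n,b in {'br1':(120,250,200,295),'br2':(125,295,205,365)}.items():
    p=C[b[1]:b[3],b[0]:b[2]].reshape(-1,3);p=p[(p[:,2]>.03)&(p[:,2]<.6)];print(n,p.min(0).round(3),p.max(0).round(3))
    print(np.percentile(p[:,2],[50,90,98]).round(3))
E
python3 -m inch '[0,0,0,0,0,1.2,-1, 0,0,0,0,0,2.4,-1, 0,0,0,0,0,3,-1]' 20
```

```text
br1 [0.274 0.354 0.03 ] [0.387 0.46  0.328]
[0.196 0.313 0.324]
br2 [0.136 0.321 0.03 ] [0.253 0.403 0.327]
[0.201 0.317 0.324]
clock: 1.55
eef_pos: [0.2469, 0.5204, 0.341]
orientation: [0.22, 0.976, 0.002, 0.001]
contact_force: [0.1, 0.1, 0.5]
opening: 1.006
grasp_force: 0.0
```

```bash
python3 -m inch '[0,0,0,0,0,1.2,-1, 0,0,0,0.2,-0.5,2,-1, 0,0,0,0.7,-1.7,2,-1, 0,0,0,1.2,-2.9,2,-1, 0,0,0,1.7,-4.1,2,-1]' >/dev/null
python3 -m inch '[0,0,0.3,0.5,-1.2,0,-1, 0,0,0.6,1,-2.4,0,-1, 0,0,0.9,1.5,-3.6,0,-1, 0,0,1.2,2,-4.8,0,-1, 0,0,1.6,2.5,-6,0,-1]' >/dev/null
python3 -m inch '[0,0,0.1,0.5,-1.2,-0.3,-1, 0,0,0.2,1,-2.4,-0.6,-1, 0,0,0.3,1.5,-3.5,-1,-1, 0,0,0.4,2,-4.6,-1.5,-1, 0,0,0.5,2.5,-5.7,-2,-1]'
```

```text
clock: 2.8
eef_pos: [0.4478, 0.0437, 0.3367]
orientation: [0.111, 0.994, -0.0, 0.001]
contact_force: [0.2, 1.0, -0.4]
opening: 1.0
grasp_force: 0.0
```

```bash
python3 -m inch '[0,0,0,0.4,-1.1,-0.7,-1, 0,0,0,0.8,-2.2,-1.4,-1, 0,0,0,1.2,-3.3,-2.1,-1, 0,0,0,1.5,-4.4,-2.8,-1, 0,0,0,1.8,-5.5,-3.6,-1]' >/dev/null
python3 -m inch '[0,0,0,0.3,-0.8,-0.6,-1, 0,0,0,0.53,-1.5,-1.2,-1, 0,0,0,0.53,-1.5,-1.2,-1, 0,0,0,0.53,-1.5,-1.2,-1]'
python3 - <<'E'
from h import *
f=grab('wrist','w1.png');C=cloud(f)
for k in('stud','stud_foot'):
  for r in finder.tip_of('wrist',k)[:3]: print(k,round(r['score'],2),np.round(r['at'],4),proj(f,r['at']))
m=(np.hypot(C[...,0]-.517,C[...,1]+.1635)<.035)&(C[...,2]>.07)&(C[...,2]<.095)
p=C[m]; print(m.sum(),p[:,2].mean() if m.sum() else 0)
if m.sum(): print(cv2.minAreaRect((p[:,:2]*1000).astype(np.float32)))
m=(np.hypot(C[...,0]-.517,C[...,1]+.1635)<.035)&(C[...,2]>.0475)&(C[...,2]<.055)
p=C[m]; print(m.sum(), cv2.minEnclosingCircle((p[:,:2]*1000).astype(np.float32)) if m.sum() else 0)
print(manip.observe()['eef_pos'],manip.observe()['orientation'])
E
```

```text
clock: 3.55
eef_pos: [0.5165, -0.1648, 0.1915]
orientation: [0.112, 0.994, 0.001, -0.001]
contact_force: [-0.6, 0.2, 0.3]
opening: 0.999
grasp_force: 0.0
stud 0.96 [ 0.6229 -0.1659  0.0277] [343. 279.]
stud 0.93 [ 0.5144 -0.1621  0.0428] [324. 185.]
stud 0.61 [ 0.4155 -0.1336  0.0197] [330.  65.]
stud_foot 0.7 [ 0.4179 -0.1349  0.003 ] [329.  70.]
stud_foot 0.68 [ 0.6183 -0.1659 -0.0018] [340. 261.]
stud_foot 0.63 [ 0.5228 -0.1583  0.0227] [329. 187.]
720 0.08129341389984669
((517.2114868164062, -161.8106231689453), (11.454294204711914, 39.73216247558594), 77.14212036132812)
1821 ((513.4928588867188, -159.56101989746094), 30.230045318603516)
[ 0.51758864 -0.16361217  0.19388495] [ 1.10779825e-01  9.93844725e-01 -1.46898370e-04  6.86228938e-04]
```

View pics/w1.png

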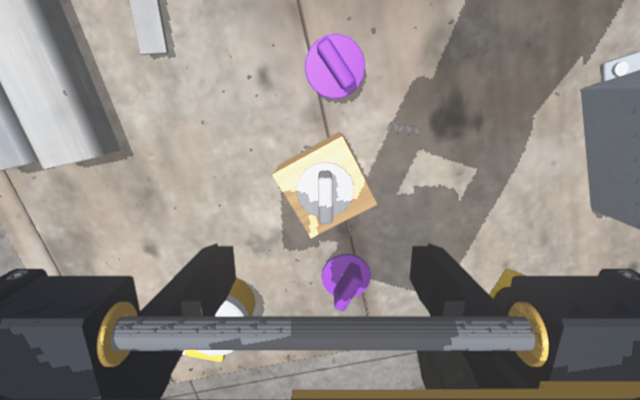

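Wrist picture: the steel stud in the block is at (325,187) with its wing between the open fingers' closing line; purple ones at (335,67) and (346,280) are clear of the fingers.

```bash
python3 -m inch '[0,0,0,0,0.03,-1.3,-1, 0,0,0,0,0.03,-2.6,-1, 0,0,0,0,0.03,-3.7,-1, 0,0,0,0,0.03,-4.36,-1, 0,0,0,0,0.03,-4.36,-1]' 40
python3 -m inch '[0,0,0,0,0,0,0.7, 0,0,0,0,0,0,0.7, 0,0,0,0,0,0,1, 0,0,0,0,0,0,1, 0,0,0,0,0,0,1]'
python3 -m inch '[0,0,0,0,0,0,1, 0,0,0,0,0,0,1, 0,0,0,0,0,0,1]'
```

```text
clock: 4.12
eef_pos: [0.5147, -0.1608, 0.0588]
orientation: [0.11, 0.994, 0.001, -0.003]
contact_force: [0.2, 0.1, 0.0]
opening: 1.001
grasp_force: 0.0
clock: 4.53
eef_pos: [0.5182, -0.1639, 0.0636]
orientation: [0.111, 0.994, -0.001, 0.001]
contact_force: [-1.2, -0.0, 0.3]
opening: 0.648
grasp_force: 0.0
clock: 4.78
eef_pos: [0.5173, -0.1635, 0.0622]
orientation: [0.111, 0.994, -0.0, 0.0]
contact_force: [-0.3, -0.4, 1.2]
opening: 0.42
grasp_force: 0.0
```

```bash
python3 -m inch '[0,0,0,0,0,0,1, 0,0,0,0,0,0,1, 0,0,0,0,0,0,1, 0,0,0,0,0,0,1, 0,0,0,0,0,0,1]'
python3 -m inch '[0,0,0,0,0,0,1, 0,0,0,0,0,0,1]'
```

```text
clock: 5.2
eef_pos: [0.5172, -0.1634, 0.0619]
orientation: [0.111, 0.994, 0.0, -0.0]
contact_force: [0.6, 1.0, -0.7]
opening: 0.131
grasp_force: 40.0
clock: 5.37
eef_pos: [0.5172, -0.1634, 0.0619]
orientation: [0.111, 0.994, 0.0, -0.0]
contact_force: [0.8, 0.3, 0.2]
opening: 0.134
grasp_force: 40.0
```

```bash
python3 -m inch '[0,0,0,0,0,0.7,1, 0,0,0,0,0,1.8,1, 0,0,0,0,0,3,1, 0,0,0.3,0.1,0.6,4,1, 0,0,0.7,0.2,1.7,4.4,1]'
python3 -m inch '[0,0,0.4,0.1,1.2,0,1, 0,0,0.8,0.2,2.4,0,1, 0,0,1.2,0.3,3.6,0,1, 0,0,1.6,0.4,4.8,0,1, 0,0,2,0.5,6,0,1]'
python3 -m inch '[0,0,0.3,0.2,1,0,1, 0,0,0.3,0.25,1.7,0,1, 0,0,0.3,0.25,1.75,0,1, 0,0,0.3,0.25,1.75,0,1]'
cat > m.py <<'E'
from h import *
import sys
f=grab('wrist',sys.argv[1]);C=cloud(f);s=manip.observe()
print(s['eef_pos'],s['orientation'])
for k in('panel_hole','slot_mean','housing'):
  for r in finder.tip_of('wrist',k)[:2]: print(k,round(r['score'],2),np.round(r['at'],4),proj(f,r['at']))
m=(np.hypot(C[...,0]-.546,C[...,1]-.153)<.1)&(C[...,2]>.058)&(C[...,2]<.075)
p=C[m];print(m.sum(),cv2.minAreaRect((p[:,:2]*1000).astype(np.float32)))
m=(np.hypot(C[...,0]-.546,C[...,1]-.153)<.022)&(C[...,2]<.063)&(C[...,2]>-.01)
p=C[m];print(m.sum());
if m.sum()>5: print(np.median(p,0),p.min(0),p.max(0),cv2.minEnclosingCircle((p[:,:2]*1000).astype(np.float32)))
m=(np.hypot(C[...,0]-.546,C[...,1]-.153)<.022)&(C[...,2]<.046)&(C[...,2]>-.01)
p=C[m];print(m.sum())
if m.sum()>5: print(np.median(p,0),cv2.minAreaRect((p[:,:2]*1000).astype(np.float32)))
E
python3 m.py w2.png
```

```text
clock: 5.78
eef_pos: [0.5255, -0.1154, 0.1988]
orientation: [0.076, 0.997, -0.002, 0.003]
contact_force: [1.6, 0.3, -2.2]
opening: 0.129
grasp_force: 40.0
clock: 6.2
eef_pos: [0.5378, 0.0693, 0.1938]
orientation: [-0.031, 1.0, -0.0, -0.0]
contact_force: [0.9, -0.4, -2.4]
opening: 0.135
grasp_force: 40.0
clock: 6.53
eef_pos: [0.5452, 0.1212, 0.1935]
orientation: [-0.047, 0.999, -0.0, -0.001]
contact_force: [0.1, -1.1, -2.3]
opening: 0.136
grasp_force: 40.0
[0.54532509 0.12008399 0.19351739] [-4.62013171e-02  9.98931997e-01 -2.40720063e-04 -4.96692534e-04]
panel_hole 0.66 [0.5514 0.1552 0.0745] [361. 207.]
slot_mean 0.58 [0.5435 0.1553 0.059 ] [361. 193.]
housing 0.91 [ 0.5462  0.1559 -0.0021] [354. 179.]
13602 ((545.234130859375, 155.1280517578125), (129.61012268066406, 110.25824737548828), 5.371818542480469)
1282
[0.55080914 0.15893662 0.05550365] [0.52982119 0.13733399 0.00281001] [0.56765864 0.1747417  0.05804567] ((548.7189331054688, 156.62937927246094), 19.509536743164062)
214
[0.55422739 0.16536052 0.00453171] ((554.35546875, 165.0287628173828), (21.911664962768555, 11.669296264648438), 7.333713054656982)
```

View pics/w2.png

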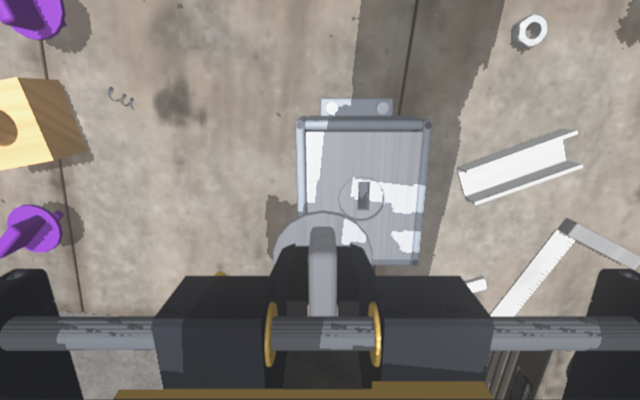

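Wrist picture: the stud is held with its wing at (322,265); the housing hole is at (361,199) and the dark slot at (363,195). Next I'll measure the slot on its plane.

```bash
cat > s.py <<'E'
from h import *
import sys
f=grab('wrist');C=cloud(f)
R=cv2.Rodrigues(np.array(f['rvec'],float))[0];o=-R.T@np.array(f['tvec']).ravel()
def plane(m,z):
    p=C[m];t=(z-o[2])/(p[:,2]-o[2]);return o+(p-o)*t[:,None]
near=(np.hypot(C[...,0]-.547,C[...,1]-.155)<.03)
m=near&(C[...,2]<.051)&(f['depth']>0)
n,l,st,ce=cv2.connectedComponentsWithStats(m.astype(np.uint8));print(st.tolist())
m=l==1+np.argmax(st[1:,4])
a=plane(m,.0555);print('slot',cv2.minAreaRect((a[:,:2]*1e3).astype(np.float32)),a.mean(0))
# hole: circle in grey image
v,u=np.nonzero(near&(C[...,2]<.0635)); 
q=C[near&(C[...,2]<.0635)&(C[...,2]>.0)];t=(.07-o[2])/(q[:,2]-o[2]);q=o+(q-o)*t[:,None]
print('hole@70',cv2.minEnclosingCircle((q[:,:2]*1e3).astype(np.float32)))
t=(.065-o[2])/(q[:,2]-o[2]);q=o+(q-o)*t[:,None]
print('hole@65',cv2.minEnclosingCircle((q[:,:2]*1e3).astype(np.float32)),'cam',o)
w=(np.abs(C[...,2]-.2135)<.006)&(np.hypot(C[...,0]-.545,C[...,1]-.121)<.04)
b=C[w]; print('wing',w.sum(),b.mean(0) if w.sum() else 0, cv2.minAreaRect((b[:,:2]*1e3).astype(np.float32)) if w.sum()>9 else 0)
fl=(np.abs(C[...,2]-.1815)<.004)&(np.hypot(C[...,0]-.545,C[...,1]-.121)<.04)
b=C[fl]; print('flange',fl.sum(), cv2.minEnclosingCircle((b[:,:2]*1e3).astype(np.float32)) if fl.sum()>9 else 0)
print(manip.observe()['eef_pos'])
E
python3 s.py
```

```text
[[0, 0, 640, 400, 255708], [360, 180, 12, 28, 292]]
slot ((545.5886840820312, 158.18917846679688), (24.938051223754883, 9.662858963012695), 5.14330530166626) [0.54489884 0.15805991 0.0555    ]
hole@70 ((544.3540649414062, 154.28952026367188), 18.527795791625977)
hole@65 ((545.8506469726562, 155.08729553222656), 18.881391525268555) cam [0.46589411 0.1124691  0.3320666 ]
wing 3117 [0.5382318  0.11903402 0.21328682] ((538.6217041015625, 121.67561340332031), (34.062320709228516, 35.32363510131836), 40.352073669433594)
flange 2249 ((544.3030395507812, 119.62517547607422), 25.6623592376709)
[0.54573132 0.1188612  0.19388671]
```

```bash
python3 -m inch '[0,0,0,0,0.7,-0.5,1, 0,0,0,0,1.2,-1,1, 0,0,0,0,1.23,-1.8,1, 0,0,0,0,1.23,-2.6,1, 0,0,0,0,1.23,-2.8,1]' 45
python3 -m inch '[0,0,0,0,0,-0.2,1, 0,0,0,0,0,-0.3,1, 0,0,0,0,0,-0.3,1, 0,0,0,0,0,-0.3,1]'
python3 -m inch '[0,0,0,0,0,-0.05,1, 0,0,0,0,0,-0.1,1, 0,0,0,0,0,-0.1,1]'
python3 -m inch '[0,0,0,0,0,-0.03,1, 0,0,0,0,0,-0.06,1, 0,0,0,0,0,-0.06,1]'
```

```text
clock: 7.2
eef_pos: [0.5433, 0.156, 0.1063]
orientation: [-0.045, 0.999, -0.0, -0.003]
contact_force: [-0.8, -0.6, -3.0]
opening: 0.132
grasp_force: 45.0
clock: 7.53
eef_pos: [0.5467, 0.1567, 0.1022]
orientation: [-0.045, 0.999, 0.0, 0.001]
contact_force: [-0.1, 0.4, -1.6]
opening: 0.133
grasp_force: 45.0
clock: 7.78
eef_pos: [0.5459, 0.157, 0.0983]
orientation: [-0.046, 0.999, -0.0, 0.0]
contact_force: [-0.6, -0.4, -3.0]
opening: 0.134
grasp_force: 45.0
clock: 8.03
eef_pos: [0.5456, 0.157, 0.0961]
orientation: [-0.046, 0.999, -0.0, -0.0]
contact_force: [-0.4, 0.2, -1.5]
opening: 0.128
grasp_force: 45.0
```

```bash
python3 -m inch '[0,0,0,0,0,-0.03,1, 0,0,0,0,0,-0.05,1, 0,0,0,0,0,-0.05,1]'
python3 -m inch '[0,0,0,0,0,-0.03,1, 0,0,0,0,0,-0.03,1]'|grep -A4 eef
```

```text
clock: 8.28
eef_pos: [0.5456, 0.157, 0.0945]
orientation: [-0.046, 0.999, -0.0, -0.0]
contact_force: [-0.9, -0.2, -2.1]
opening: 0.134
grasp_force: 45.0
eef_pos: [0.5456, 0.1569, 0.0936]
orientation: [-0.046, 0.999, -0.0, -0.0]
contact_force: [-0.4, -0.0, -1.8]
opening: 0.127
grasp_force: 45.0
```

```bash
python3 -m inch '[0,0,0,0,0,-0.05,1, 0,0,0,0,0,-0.08,1, 0,0,0,0,0,-0.08,1]'|grep -A2 eef
python3 -m inch '[0,0,0,0,0,-0.04,1, 0,0,0,0,0,-0.08,1, 0,0,0,0,0,-0.08,1]'|grep -A2 eef
python3 -m inch '[0,0,0,0,0,-0.04,1, 0,0,0,0,0,-0.07,1, 0,0,0,0,0,-0.07,1]'|grep -A2 eef
python3 -m inch '[0,0,0,0,0,-0.03,1, 0,0,0,0,0,-0.03,1]'|grep -A2 eef
```

```text
eef_pos: [0.5456, 0.1569, 0.0911]
orientation: [-0.046, 0.999, -0.0, -0.0]
contact_force: [-0.3, -0.4, -1.5]
eef_pos: [0.5455, 0.157, 0.0887]
orientation: [-0.046, 0.999, -0.0, -0.0]
contact_force: [-0.4, -0.0, -1.8]
eef_pos: [0.5458, 0.157, 0.087]
orientation: [-0.046, 0.999, -0.0, 0.0]
contact_force: [-0.1, 0.4, -1.8]
eef_pos: [0.5459, 0.157, 0.0863]
orientation: [-0.046, 0.999, -0.0, 0.0]
contact_force: [-0.8, 0.3, 2.9]
```

```bash
python3 -m inch '[0,0,0,0,0,-0.02,1, 0,0,0,0,0,-0.04,1, 0,0,0,0,0,-0.06,1, 0,0,0,0,0,-0.08,1, 0,0,0,0,0,-0.08,1]'|grep -A2 eef
python3 -m inch '[0,0,0,0,0,-0.02,1, 0,0,0,0,0,-0.04,1, 0,0,0,0,0,-0.06,1, 0,0,0,0,0,-0.08,1, 0,0,0,0,0,-0.08,1]'|grep -A2 eef
python3 -m inch '[0,0,0,0,0,-0.02,1, 0,0,0,0,0,-0.04,1, 0,0,0,0,0,-0.06,1, 0,0,0,0,0,-0.06,1]'|grep -A6 eef
```

```text
eef_pos: [0.5459, 0.157, 0.0839]
orientation: [-0.046, 0.999, -0.0, 0.0]
contact_force: [-3.3, -0.2, 4.9]
eef_pos: [0.5459, 0.157, 0.0818]
orientation: [-0.046, 0.999, -0.0, 0.0]
contact_force: [-3.6, -0.6, 7.9]
eef_pos: [0.5459, 0.157, 0.0802]
orientation: [-0.046, 0.999, -0.0, 0.0]
contact_force: [-5.1, -0.9, 9.9]
opening: 0.131
grasp_force: 45.0
```

```bash
python3 -m inch '[0,0,0,-0.02,0,-0.01,1, 0,0,0,-0.03,0,-0.02,1, 0,0,0,-0.03,0,-0.03,1, 0,0,0,-0.03,0,-0.03,1]'|grep -A6 eef
python3 -m inch '[0,0,0,0,0,-0.01,1, 0,0,0,0,0,-0.01,1, 0,0,0,0,0,-0.01,1]'|grep -A6 eef
```

```text
eef_pos: [0.5459, 0.157, 0.0799]
orientation: [-0.046, 0.999, -0.0, 0.001]
contact_force: [-3.6, -1.1, 11.4]
opening: 0.133
grasp_force: 45.0
eef_pos: [0.5459, 0.157, 0.0796]
orientation: [-0.046, 0.999, -0.0, 0.001]
contact_force: [-3.2, -0.2, 9.9]
opening: 0.133
grasp_force: 45.0
```

```bash
python3 -m inch '[0,0,0,0,0,-0.02,1, 0,0,0,0,0,-0.02,1]' 58|grep -A2 eef
python3 -m inch '[0,0,-0.5,0,0,0,1, 0,0,-1,0,0,0,1, 0,0,-1.5,0,0,0,1, 0,0,-2,0,0,0,1, 0,0,-2,0,0,0,1]'|grep -A6 eef
python3 -c "
from h import *
s=manip.observe();print(s['ft_torque'],s['contact_force'],s['clock'])"
```

```text
eef_pos: [0.5459, 0.157, 0.0791]
orientation: [-0.046, 0.999, -0.0, 0.001]
contact_force: [-4.1, -0.8, 11.5]
eef_pos: [0.5468, 0.1572, 0.0795]
orientation: [0.06, 0.998, 0.0, 0.002]
contact_force: [-0.7, 0.0, 11.6]
opening: 0.131
grasp_force: 58.0
[ 0.00883479  0.32830955 -0.00045255] [-0.66532034  0.04400608 11.62765875] 11.7
```

Turned 12° freely, so I'll continue.

```bash
python3 -m inch '[0,0,-0.8,0,0,0,1, 0,0,-1.6,0,0,0,1, 0,0,-2.4,0,0,0,1, 0,0,-3.2,0,0,0,1, 0,0,-4,0,0,0,1]'|grep -A2 eef
python3 -m inch '[0,0,-0.8,0,0,0,1, 0,0,-1.6,0,0,0,1, 0,0,-2.4,0,0,0,1, 0,0,-3.2,0,0,0,1, 0,0,-4,0,0,0,1]'|grep -A2 eef
python3 -m inch '[0,0,-0.8,0,0,0,1, 0,0,-1.6,0,0,0,1, 0,0,-2.4,0,0,0,1, 0,0,-3,0,0,0,1, 0,0,-3,0,0,0,1]'|grep -A6 eef
python3 -c "
from h import *
s=manip.observe();print(s['ft_torque'],s['contact_force'],s['clock'])"
```

```text
eef_pos: [0.5471, 0.1571, 0.0797]
orientation: [0.267, 0.964, 0.001, 0.002]
contact_force: [0.7, -0.9, 10.1]
eef_pos: [0.5472, 0.1571, 0.0797]
orientation: [0.462, 0.887, 0.001, 0.002]
contact_force: [-0.8, -0.5, 10.6]
eef_pos: [0.5473, 0.1571, 0.0797]
orientation: [0.595, 0.804, 0.002, 0.002]
contact_force: [0.8, 0.1, 11.1]
opening: 0.132
grasp_force: 58.0
[ 0.00114477  0.19933119 -0.04862045] [ 0.84320576  0.08426925 11.05264324] 12.95
```

```bash
python3 -m inch '[0,0,-0.5,0,0,0,1, 0,0,-1,0,0,0,1, 0,0,-1.5,0,0,0,1, 0,0,-2,0,0,0,1, 0,0,-2,0,0,0,1]'|grep -A6 eef
python3 -c "
from h import *
s=manip.observe();print(s['ft_torque'],s['contact_force'],s['clock'])"
```

```text
eef_pos: [0.5474, 0.1571, 0.0798]
orientation: [0.675, 0.738, 0.002, 0.002]
contact_force: [0.6, 0.7, 10.9]
opening: 0.132
grasp_force: 58.0
[-0.07602186  0.17999922  0.04057754] [ 0.57986962  0.71073991 10.8687376 ] 13.3667
```

```bash
python3 -m inch '[0,0,0,0,0,0.05,1, 0,0,0,0,0,0.1,1, 0,0,0,0,0,0.15,1, 0,0,0,0,0,0.2,1, 0,0,0,0,0,0.2,1]' 20|grep -A6 eef
python3 -m inch '[0,0,0,0,0,0,0, 0,0,0,0,0,0,-0.3, 0,0,0,0,0,0,-0.5, 0,0,0,0,0,0,-0.5, 0,0,0,0,0,0,-0.5]'|grep -A6 eef
```

```text
eef_pos: [0.5466, 0.1571, 0.0838]
orientation: [0.674, 0.738, 0.002, 0.001]
contact_force: [4.9, 1.3, -2.0]
opening: 0.13
grasp_force: 20.0
eef_pos: [0.5445, 0.1569, 0.0834]
orientation: [0.674, 0.739, -0.0, -0.0]
contact_force: [-0.4, -0.2, -0.8]
opening: 0.489
grasp_force: 0.0
```

```bash
python3 -m inch '[0,0,0,0,0,0.5,-0.5, 0,0,0,0,0,1.5,-0.5, 0,0,0,0,0,2.7,-0.5, 0,0,0,0,0,3.9,-0.5, 0,0,0,0,0,4.3,-0.5]' >/dev/null
python3 -m inch '[0,0,0,-1,0,0,-0.5, 0,0,0,-1.5,0,0,-0.5, 0,0,0,-1.5,0,0,-0.5]'
python3 - <<'E'
from h import *
f=grab('wrist','w3.png');C=cloud(f)
near=np.hypot(C[...,0]-.546,C[...,1]-.155)<.035
p=C[near&(C[...,2]>.09)&(C[...,2]<.12)];print('wing',len(p),p.mean(0) if len(p) else 0,cv2.minAreaRect((p[:,:2]*1e3).astype(np.float32)) if len(p)>5 else 0)
z=C[...,2];q=z[near&(z>.0685)&(z<.08)];print('flange z',np.median(q))
ring=(np.hypot(C[...,0]-.546,C[...,1]-.153)<.045)&~near;print('panel z',np.median(z[ring]))
E
```

```text
clock: 14.87
eef_pos: [0.4973, 0.1572, 0.2121]
orientation: [0.674, 0.739, -0.001, -0.001]
contact_force: [-0.3, 0.8, -0.3]
opening: 0.751
grasp_force: 0.0
wing 822 [0.54520582 0.15958738 0.10217262] ((546.3334350585938, 157.8289794921875), (12.054801940917969, 39.80772399902344), 5.53555154800415)
flange z 0.07191474701514139
panel z 0.2851899799464731
```

View pics/w3.png

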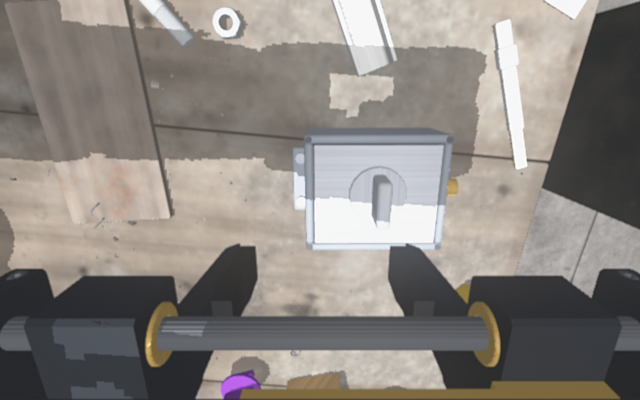

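The picture shows the stud at (380,190), flush in the panel, with its wing across the housing and along its y. The flange underside is at about 67 mm, so the stud is locked. The gripper is clear of everything.

```bash
python3 -c "
from workcell import manip
print(manip.sign_off())"
```

```text
the job is handed in; nothing more can be done
None
```

I handed the job in at about 15 s of the 64 s: the stud is locked with its wing along the housing's y and holds the panel about 3 mm down, the highest force I read was about 12 N, and nothing but the stud and panel was touched; the judge's verdict was not reported.

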